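# Crack open the slide dry chamber

### The arm

A 7-joint arm with a two-finger parallel gripper is mounted at the origin on the work surface. World frame = base frame: x ahead of the robot, y to its left, z up, the work surface at z = 0. Lengths are in m, angles in rad, forces in N, time in s.
With the tool pointing down it reaches from about 0.425 to 0.925 m from the base axis. Payload 6.8 kg.
Tool frame: the origin (TCP) lies where the fingers leave the gripper's body, on its centre line; the fingertips stand 73 mm ahead of it and the grasp point (between the pads) lies 54 mm ahead of it; z points along the fingers, y is the direction in which the jaws open and shut (so a half turn about z gives the same grasp; the last joint's range is limited). The gripper opens to 85 mm and grips with 20 to 120 N. Pads are 22 mm wide; open, the fingers measure 114 mm over their backs; the gripper's body (76 mm by 85 mm) begins 54 mm behind the grasp point. The pads swing forward as they close: fully open they stand 13 mm farther back than shut.
Start: joints at [-1.219, 0.477, 0.022, 1.555, -0.011, 1.109, -0.083], TCP at [0.3, 0.605, 0.304] pointing down, gripper open.
Joint ranges: [-2.96, 2.96], [-0.34, 2.1], [-1.41, 1.46], [0.24, 2.44], [-1.37, 4.51], [0.17, 1.92], [-2.96, 2.96]. Speed limits (rad/s): [2.39, 2.39, 3.14, 3.14, 3.14, 3.14, 3.14].

### API

Orientations are given as a rotation vector (axis times angle).
In Python, from bench import r gives the robot as it stands.
- The arm moves only by the shell command python3 -m handwheel 'ROWS' [FORCE]. ROWS is JSON, a list that holds one entry, the list of rows, each a list of 7 numbers: the shift along the world's x, y, z in m, then the turn, a rotation vector about the world's x, y, z in rad, then the finger opening in m, from 0 to 0.0854. A call has 1 to 10 rows; each row shifts and turns the commanded pose from where the row before left it; what a row does not reach is not made up. A row lasts 1/12 s, in which the tool goes at most 41.7 mm and 7.16 degrees, less where a joint would pass 70% of its speed; a pose out of reach is approached as far as the arm can. A call is refused whole if a number of a shift passes 0.0417 or a number of a turn 0.125, either way. A call with a gripper value outside its range is refused whole. The fingers move at their own pace and stop on an object; FORCE is the grip in N (left out, the last holds). Time passes only in rows, so rows that do not move let the fingers close. It gives the time, the measured TCP pose, the force and the opening at its end, in the units of the state.
- r.get_obs(): the state, without advancing time (a new reading comes with each control period).
- r.grab_frame(name): name is "scene" or "top" or "wrist"; returns (picture, depth): 420x560x3 uint8, red, green, blue; 420x560 float32, m along the optical axis (not along the pixel's ray), 0 where there is no reading.
- r.get_calibration(name): a dict with "vertical_fov" (degrees; the focal length in pixels is half the picture's height over the tangent of half this angle, whatever the lens; pixels are square), "cx", "cy" (the principal point, pixels), "R" (3x3) and "t" (3): a world point X has camera coordinates R X + t; the wrist camera has in their place "T_tool_cam" (4x4, takes a point from camera to tool coordinates, whose origin is the TCP and whose axes are the flange's). Camera axes: x right, y down, z forward; pixel columns grow to the right and rows downward; lengths in m; the calibration is good to about 2 mm. A picture is of the moment at which its call begins: read the wrist's pose just before it. get_calibration takes no time and is no camera call.
- r.hand_in(): hands the job in, once; it reports no verdict.
Trained networks look in the newest picture that a camera, given by its name, has taken for a name from the list of things; names that differ only in an ending like _2 or _b are one class to them, and where a whole thing is asked for, a point or a joint stands for the part that bears it (a point fixed in the world has none). Each returns a list of dicts, best first, with "p" (0 to 1); they miss things now and then, are a little off and sometimes report something else, mostly with a low value. They report only what shows in the picture. A call takes as long as a camera call.
- r.masks_of(label, camera): "pixels" (420x560 bool, what is visible of it) and "at" ([column, row] in pixels, amid what is visible of it).
The state is a dict: "clock": time; "joints": joint angles; "qvel": joint speeds; "tau": joint torques, N m; "tcp_pos": TCP position; "orientation": TCP orientation; "contact_force": force on the tool from outside, world axes, zero at the start; "moment": the same for the moment, N m; "grip_width": finger opening in m.
Only numpy, scipy, OpenCV 4.12 (cv2) and the standard library are available. Lean on these libraries where they do the work, as an engineer would, in place of code of your own. Each camera call takes 0.05 s, during which the arm holds its last target.

### The job

With the screwdriver from the wooden block, turn the captive screw in the lid of the slide dry chamber a quarter turn anticlockwise until it stops, then stand the screwdriver back in the hole it came from. Now take the lid by its knob, pull it free of its sticking gasket, and hold it only slightly open, about 20 mm at the front edge, so that the chamber airs slowly; never let the lid fly wide open, and leave the tube rack, jar and slide box where they are. Finish while still holding the lid by its knob at that opening, steady and without letting go.

Things in the scene. Friction and masses are not known exactly. Their poses are not given: they have to be found in the camera images.
- chamber: slide dry chamber, fixed to the bench: a grey box 240 mm front to back (own x), 200 mm wide (own y), with a hinged white lid with a clear window. Origin under the box's centre at bench height; own -x is the front, away from the hinge. The lid's top face is 92.5 mm above the bench when shut
- lid_hinge (a point): middle of the lid's hinge line, at the far edge of the chamber (own x +120 mm) and 80.5 mm above the bench; the lid turns about this point's y axis, and its front edge lies 240 mm from it
- lid (a joint): angle of the lid in rad: 0 shut, growing as the front edge rises; 0.083 is 20 mm open at the front edge. The lid weighs about 0.5 kg and falls shut if let go. While the screw is locked a tongue under the lid holds it shut. With the screw released, the rubber gasket still grips the lid: the upward pull at the knob rises to a peak of about 15 N within the first 2 mm at the front edge and has dropped to 3 to 6 N, the lid's own weight, by 5 mm
- lid_knob: round black knob on the lid near its front, on the centre line, 170 mm from the hinge: head 30 mm across and 28 mm tall on a thin stem. Origin at the centre of the head, 27 mm above the lid's face; the stem leaves 13 mm free beneath the head
- screw (a joint): angle of the captive quarter-turn screw in rad: 0 fully locked (slot parallel to the front edge), growing anticlockwise seen from above, stop at 1.57 released (slot points front to back). It starts between 0 and 0.2. It turns stiffly, about 0.06 N m, and stays where it is left
- screw_slot (a point): middle of the top of the screw's head, on the screw's axis, 1 mm below the lid's face, on the centre line 45 mm in front of the knob (215 mm from the hinge). Steel head 23 mm across, in a 25 mm hole. Own x runs along the slot (either way is the same); the slot is 3.6 mm wide, bevelled to 6.6 mm at its mouth, 5 mm deep and runs across the whole head
- driver_mid (a point): centre of the handle of the flat-bladed screwdriver, which stands upright in the wooden block. Square handle 26 x 26 mm, 78 mm tall (flats along own x and y, edges rounded), steel shank below. Own z points up, from blade to handle; a 32 mm round collar lies under the handle, its underside 45 mm below this point, and rests on the block. The blade's end is 109 mm below this point. 0.1 kg
- driver_tip (a point): end of the screwdriver's blade; own x runs along the blade's width of 12 mm; it is 2.2 mm thick, 1.4 mm at the end. Blade and handle share their axes
- stand: wooden tool block fixed to the bench, 130 x 60 mm and 80 mm high, three holes along its length (own x); it stands left or right of the chamber. Origin under its centre at bench height
- stand_hole (a point): mouth of the block's middle hole, 20 mm across and 75 mm deep, the screwdriver's place, at the centre of the block's top face, 80 mm above the bench
- tube_rack: blue rack for sample tubes, 246 x 105 mm and 72 mm high, two capped tubes in it; leave alone. Origin under its centre
- stain_jar: brown glass jar with a white cap, 60 mm across, 100 mm high; leave alone. It stands on the other side of the chamber from the block. Origin under its centre
- slide_box: flat wooden slide box 175 x 92 x 34 mm; leave alone. Origin under its centre

How it is judged:
By the outcome, as a careful person would: the job done as asked, in the order asked, and still so for the second after the job is handed in, while the arm keeps its last pose, push and grip.
It also fails if it takes over 61 s, if anything falls off the work surface, if the arm or the gripper's body presses on something with over 40 N, if the wrist force passes 120 N, or if a joint passes its speed limit or range.

## Working session

There is one attempt and no reset: what is moved stays moved. The work goes in short steps, Python scripts to look and compute and a shell command to move; the robot and the scene stay as the last step left them, time stands still between calls to the robot, and variables do not carry over. Pictures are saved under pics/ and viewed, and the job is handed in when it is done.

```bash
ls; mkdir -p pics
cat > h.py <<'E'
import numpy as np, cv2
from bench import r
from scipy.spatial.transform import Rotation as Ro
def cal(name,obs=None):
    c=r.get_calibration(name); f=210/np.tan(np.radians(c["vertical_fov"])/2)
    if "R" in c: R=np.array(c["R"]);t=np.array(c["t"]); Rc=R.T; tc=-R.T@t
    else:
        T=np.array(c["T_tool_cam"]); Rt=Ro.from_rotvec(obs["orientation"]).as_matrix()
        Rc=Rt@T[:3,:3]; tc=Rt@T[:3,3]+np.array(obs["tcp_pos"])
    return f,c["cx"],c["cy"],Rc,tc
def cloud(d,k):
    f,cx,cy,Rc,tc=k
    v,u=np.mgrid[:420,:560]
    P=np.stack([(u-cx)/f*d,(v-cy)/f*d,d],-1)
    return P@Rc.T+tc
def ray_z(u,v,z,k):
    f,cx,cy,Rc,tc=k
    d=Rc@np.array([(u-cx)/f,(v-cy)/f,1]); return tc+d*(z-tc[2])/d[2]
def proj(X,k):
    f,cx,cy,Rc,tc=k
    p=Rc.T@(np.array(X)-tc); return p[0]/p[2]*f+cx,p[1]/p[2]*f+cy
def shot(name,fn):
    o=r.get_obs(); im,d=r.grab_frame(name)
    cv2.imwrite("pics/"+fn,im[:,:,::-1]); return im,d,cal(name,o),o
E
python3 - <<'E'
from h import *
o=r.get_obs(); print(o)
for n in ["scene","top","wrist"]:
    im,d,k,o=shot(n,n+"0.png"); print(n,k)
    np.savez("/tmp/"+n+"0.npz",im=im,d=d)
    for l in ["chamber","lid_knob","screw_slot","driver_mid","stand"]:
        m=r.masks_of(l,n)
        P=cloud(d,k)
        for q in m[:2]:
            pts=P[q["pixels"]&(d>0)]
            print(n,l,round(q["p"],2),q["at"],q["pixels"].sum(),np.round(np.median(pts,0),3) if len(pts) else None, np.round(pts.max(0),3) if len(pts) else None, np.round(pts.min(0),3) if len(pts) else None)
E
```

```text
pics
{'clock': 0.0, 'joints': array([-1.21908547,  0.47779176,  0.02235894,  1.55648266, -0.01154379,
        1.10924865, -0.08309699]), 'qvel': array([ 0.00149374, -0.00050392,  0.00035688, -0.00116367, -0.00141965,
        0.00209607,  0.00013996]), 'tau': array([-1.44731484e-04, -5.96435058e+01,  1.60755884e+00, -2.81201953e+01,
        1.23981637e-02,  9.26314853e-03,  4.45819062e-07]), 'tcp_pos': array([0.29935153, 0.60447477, 0.30291835]), 'orientation': array([-7.15871291e-01, -3.05862416e+00,  2.78916431e-03]), 'contact_force': array([-0.69184564, -0.70515681, -0.03334662]), 'moment': array([0.06577779, 0.01827264, 0.0326651 ]), 'grip_width': 0.08515539526998765}
scene (np.float64(416.86428293878697), 280.81538518188825, 206.45054976682596, array([[-0.02082641,  0.71067882, -0.70320827],
       [ 0.99962001,  0.02750595, -0.00180687],
       [ 0.01805831, -0.70297869, -0.71098162]]), array([1.22589746, 0.00180557, 0.74826967]))
scene chamber 0.82 [280.6, 224.3] 10012 [0.629 0.011 0.09 ] [0.727 0.165 0.135] [ 0.326 -0.13  -0.004]
scene chamber 0.46 [292.7, 182.8] 213 [0.539 0.
[... 946 characters left out ...]
 -0.005]
top screw_slot 0.57 [268.1, 257.7] 72 [0.487 0.043 0.09 ] [0.497 0.052 0.097] [0.476 0.033 0.073]
top driver_mid 0.74 [151.1, 276.0] 241 [0.443 0.307 0.159] [0.459 0.329 0.174] [0.429 0.297 0.079]
top stand 0.73 [162.2, 278.3] 1451 [0.438 0.301 0.079] [0.513 0.344 0.087] [ 0.376  0.283 -0.001]
top stand 0.31 [272.4, 258.0] 56 [0.487 0.043 0.091] [0.495 0.052 0.097] [0.478 0.033 0.082]
wrist (np.float64(372.1098733815426), 284.1382265784994, 210.06651643137496, array([[ 4.42795988e-01,  8.55917327e-01,  2.67090326e-01],
       [ 8.96622375e-01, -4.22750300e-01, -1.31721297e-01],
       [ 1.69974750e-04,  2.97804825e-01, -9.54626764e-01]]), array([0.23160603, 0.6383948 , 0.37333986]))
```

Run:
```python
import cv2
a=cv2.imread("pics/top0.png"); cv2.imwrite("pics/topz.png",cv2.resize(a[130:330,120:400],(784,560),interpolation=cv2.INTER_CUBIC))
```

```text
(no output)
```

View pics/scene0.png

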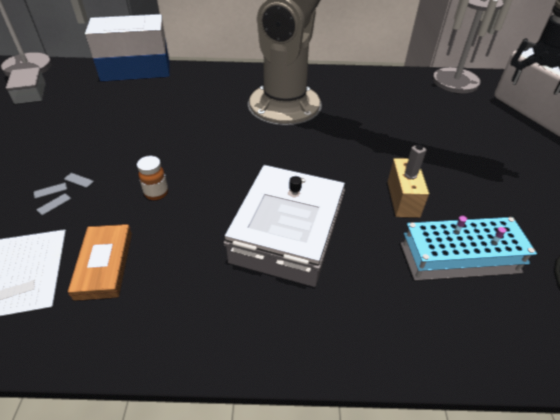

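View pics/topz.png

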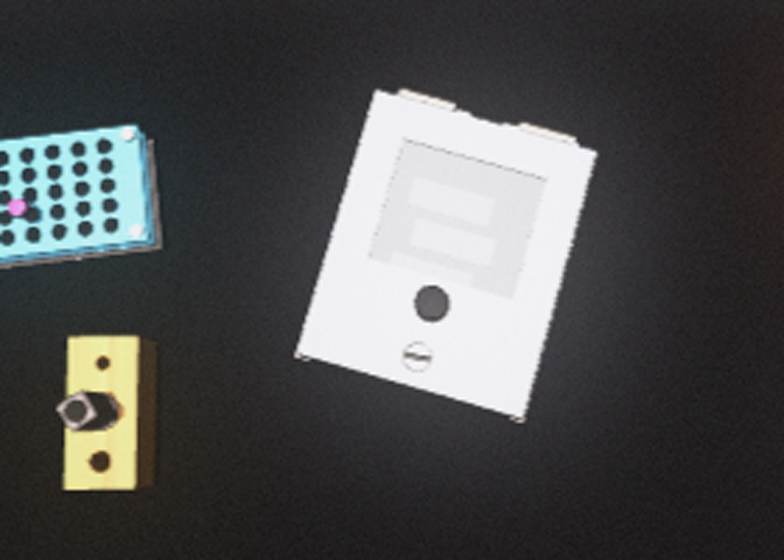

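View pics/wrist0.png

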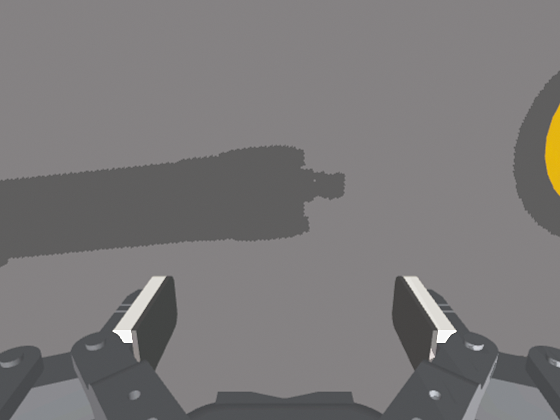

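The top picture shows the driver standing in the block's middle hole (zoom 100,410, left of the chamber). The knob is at (431,303) and the screw at (417,357), with its slot nearly horizontal. The chamber is turned by about 15°. Next I'll bring the wrist camera over the driver.

```bash
python3 -m handwheel '[[[0.014,-0.0295,0,0,0,0,0.085],[0.014,-0.0295,0,0,0,0,0.085],[0.014,-0.0295,0,0,0,0,0.085],[0.014,-0.0295,0,0,0,0,0.085],[0.014,-0.0295,0,0,0,0,0.085],[0.014,-0.0295,0,0,0,0,0.085],[0.014,-0.0295,0,0,0,0,0.085],[0.012,-0.0295,0,0,0,0,0.085],[0.01,-0.029,0,0,0,0,0.085],[0,0,0,0,0,0,0.085]]]'
python3 - <<'E'
from h import *
im,d,k,o=shot("wrist","w1.png"); np.savez("/tmp/w1.npz",im=im,d=d)
print(o["tcp_pos"],o["joints"],Ro.from_rotvec(o["orientation"]).as_matrix().round(3))
P=cloud(d,k)
for l in ["driver_mid","stand"]:
    for q in r.masks_of(l,"wrist")[:2]:
        m=q["pixels"]&(d>0); pts=P[m]; print(l,round(q["p"],2),q["at"],m.sum())
        z=np.median(pts[:,2]); print(np.percentile(pts[:,2],[1,50,90,99]))
        for lo,hi in ([(0.155,0.175),(0.10,0.15)] if l[0]=="d" else [(0.07,0.09)]):
            s=pts[(pts[:,2]>lo)&(pts[:,2]<hi)]
            if len(s)>10:
                print(len(s),s.mean(0).round(4),cv2.minAreaRect((s[:,:2]*1000).astype(np.float32)),np.median(s[:,2]))
# lid from top
a=np.load("/tmp/top0.npz"); im,d=a["im"],a["d"]; k=cal("top"); P=cloud(d,k)
m=(P[...,2]>0.083)&(P[...,2]<0.103)&(abs(P[...,1]-0.01)<0.18)&(P[...,0]>0.40)&(P[...,0]<0.76)
s=P[m]; print("lid",len(s),np.median(s[:,2]),cv2.minAreaRect((s[:,:2]*1000).astype(np.float32)))
E
```

```text
clock: 1.73
tcp_pos: [0.4226, 0.3331, 0.3041]
orientation: [0.729, 3.054, -0.004]
contact_force: [1.0, -0.3, -0.8]
grip_width: 0.085
[0.42263579 0.33307461 0.30414101] [-0.87537738  0.25141023  0.10786891  1.88885239 -0.02830553  1.00410628
  0.3462972 ] [[-0.892  0.452  0.001]
 [ 0.452  0.892 -0.003]
 [-0.002 -0.002 -1.   ]]
driver_mid 0.77 [278.1, 248.5] 3051
[0.08335249 0.1579712  0.16671951 0.16765774]
1607 [0.4419 0.3162 0.1638] ((443.87664794921875, 314.8667297363281), (25.440032958984375, 25.6082820892334), 33.53421401977539) 0.16368318746891558
974 [0.4357 0.3205 0.1273] ((436.0057373046875, 317.95306396484375), (31.889474868774414, 15.364001274108887), 72.12826538085938) 0.12867223516047355
stand 0.61 [273.0, 199.7] 9108
[0.0014826  0.07948502 0.08052367 0.08151877]
7595 [0.4343 0.3187 0.0795] ((445.30914306640625, 314.4552001953125), (131.063720703125, 60.36223602294922), 0.09614297747612) 0.07965840200886176
lid 8069 0.09120601261006644 ((581.866943359375, 13.868865966796875), (202.26318359375, 250.84274291992188), 73.33572387695312)
```

View pics/w1.png

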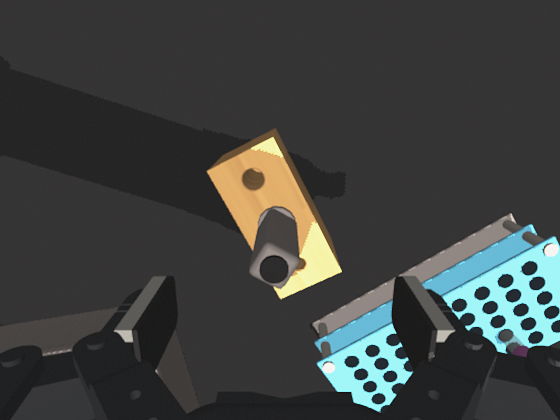

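```bash
python3 -m handwheel '[[[0,0,0,0,0,-0.1033,0.085],[0,0,0,0,0,-0.1033,0.085],[0,0,0,0,0,-0.1033,0.085],[0,0,0,0,0,-0.1033,0.085],[0,0,0,0,0,-0.1033,0.085],[0,0,0,0,0,0,0.085],[0,0,0,0,0,0,0.085]]]'
cat > drv.py <<'E'
from h import *
import sys
im,d,k,o=shot("wrist",sys.argv[1])
print(o["tcp_pos"].round(4),np.abs(o["qvel"]).max(),Ro.from_rotvec(o["orientation"]).as_matrix().round(3)[:,1:])
P=cloud(d,k)
for l in ["driver_mid","stand"]:
    for q in r.masks_of(l,"wrist")[:1]:
        m=q["pixels"]&(d>0); pts=P[m]; print(l,round(q["p"],2),q["at"],m.sum())
        for lo,hi in ([(0.158,0.175)] if l[0]=="d" else [(0.07,0.09)]):
            s=pts[(pts[:,2]>lo)&(pts[:,2]<hi)]
            if len(s)>10: print(len(s),cv2.minAreaRect((s[:,:2]*1000).astype(np.float32)),np.median(s[:,2]))
t=Ro.from_rotvec(o["orientation"]).as_matrix(); print("grasp pt now",(o["tcp_pos"]+t[:,2]*0.054).round(4),"yaw y",np.degrees(np.arctan2(t[1,1],t[0,1])))
E
python3 drv.py w2.png
```

```text
clock: 2.47
tcp_pos: [0.4188, 0.3414, 0.3039]
orientation: [-1.466, -2.778, -0.0]
contact_force: [-0.5, 0.1, 0.8]
grip_width: 0.0849
[0.4188 0.3414 0.3039] 0.018501903640652472 [[ 0.825 -0.   ]
 [ 0.565  0.   ]
 [ 0.    -1.   ]]
driver_mid 0.65 [293.0, 262.6] 2815
1433 ((443.91180419921875, 315.615966796875), (24.992544174194336, 24.467304229736328), 33.973140716552734) 0.16384041836400023
stand 0.81 [289.3, 215.0] 10230
8100 ((445.21026611328125, 314.2120056152344), (130.48544311523438, 60.836631774902344), 0.1408466398715973) 0.07963272142656441
grasp pt now [0.4188 0.3414 0.2499] yaw y 34.3737200097078
```

```bash
python3 -m handwheel '[[[0.0085,-0.0088,0,0,0,0,0.085],[0.0085,-0.0088,0,0,0,0,0.085],[0.0085,-0.0088,0,0,0,0,0.085],[0,0,-0.02,0,0,0,0.085],[0,0,-0.02,0,0,0,0.085],[0,0,-0.02,0,0,0,0.085],[0,0,0,0,0,0,0.085],[0,0,0,0,0,0,0.085]]]' 
python3 drv.py w3.png
```

```text
clock: 3.28
tcp_pos: [0.4447, 0.3133, 0.2434]
orientation: [-1.472, -2.775, 0.003]
contact_force: [1.3, 0.7, 0.1]
grip_width: 0.0847
[0.4447 0.3133 0.2434] 0.03360833850104742 [[ 0.828 -0.002]
 [ 0.561 -0.001]
 [-0.002 -1.   ]]
driver_mid 0.72 [285.5, 251.9] 5184
3008 ((444.13787841796875, 315.0257873535156), (25.96628189086914, 25.762554168701172), 33.110015869140625) 0.16375099071882065
stand 0.83 [273.3, 192.7] 16146
13408 ((445.002685546875, 314.15655517578125), (130.66664123535156, 60.725006103515625), 0.19393201172351837) 0.07955198728613065
grasp pt now [0.4446 0.3132 0.1894] yaw y 34.1199648898458
```

View pics/w3.png

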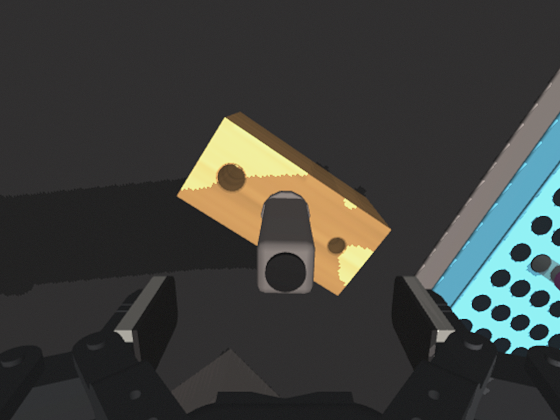

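The handle sits centred between the fingers and square to them, so I'll go down and grip it.

```bash
python3 -m handwheel '[[[0,0.0015,-0.02,0,0,0,0.085],[0,0,-0.02,0,0,0,0.085],[0,0,-0.0214,0,0,0,0.085],[0,0,0,0,0,0,0.085],[0,0,0,0,0,0,0.0],[0,0,0,0,0,0,0.0],[0,0,0,0,0,0,0.0],[0,0,0,0,0,0,0.0],[0,0,0,0,0,0,0.0],[0,0,0,0,0,0,0.0]]]' 80
```

```text
clock: 4.27
tcp_pos: [0.4455, 0.3154, 0.1836]
orientation: [1.473, 2.774, 0.003]
contact_force: [-1.4, -2.1, 6.9]
grip_width: 0.0252
```

```bash
python3 -m handwheel '[[[0,0,0.015,0,0,0,0.0],[0,0,0.025,0,0,0,0.0],[0,0,0.03,0,0,0,0.0],[0,0,0.03,0,0,0,0.0],[0,0,0.01,0,0,0,0.0],[0.0,-0.02,0,0,0,0,0.0],[0.0,-0.025,0,0,0,0,0.0],[0,0,0,0,0,0,0.0],[0,0,0,0,0,0,0.0]]]'
python3 - <<'E'
from h import *
print(r.get_obs()["joints"].round(2))
im,d,k,o=shot("wrist","w4.png")
im,d,k,o=shot("scene","s4.png"); t=o["tcp_pos"]
u,v=proj(t-[0,0,0.12],k); print(u,v)
u=int(u);v=int(v); cv2.imwrite("pics/s4z.png",cv2.resize(im[v-50:v+50,u-60:u+60,::-1],(720,600),interpolation=cv2.INTER_CUBIC))
# screw slot from earlier top image
a=cv2.imread("pics/top0.png"); cv2.imwrite("pics/topz2.png",cv2.resize(a[240:275,250:290],(640,560),interpolation=cv2.INTER_CUBIC))
E
```

```text
clock: 5.02
tcp_pos: [0.445, 0.2683, 0.2922]
orientation: [-1.477, -2.773, 0.001]
contact_force: [0.9, 0.9, -1.1]
grip_width: 0.025
[-0.85  0.23  0.22  1.95 -0.06  0.97 -0.01]
399.8376269494148 144.34671772467433
```

View pics/w4.png

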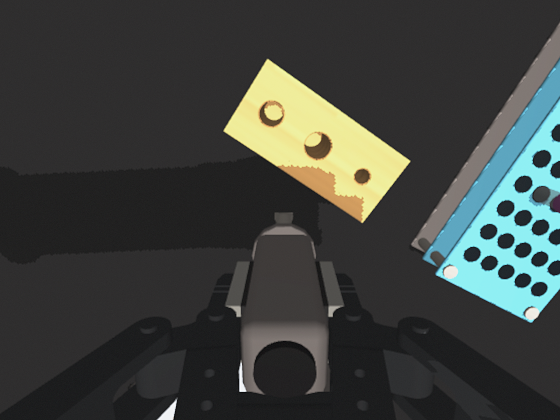

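View pics/s4z.png

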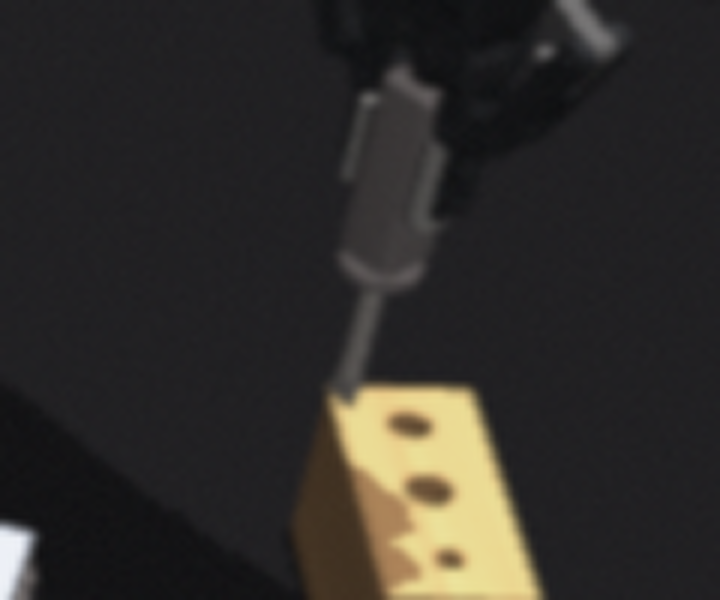

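View pics/topz2.png

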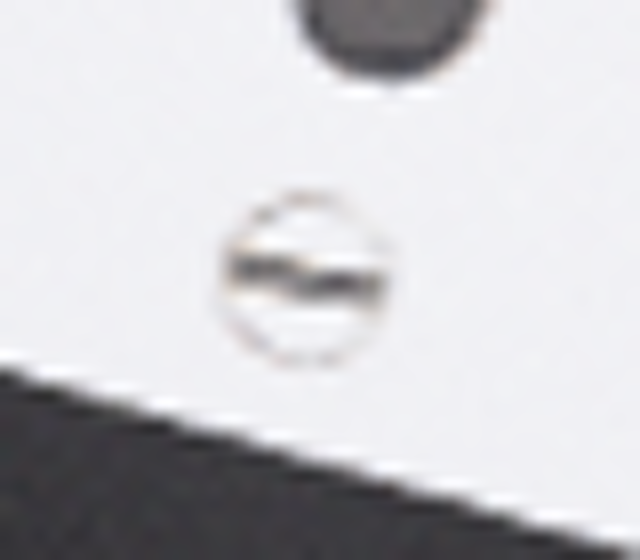

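Run:
```python
from h import *
im,d,k,o=shot("wrist","w5.png")
cv2.imwrite("pics/w5z.png",cv2.resize(im[195:265,230:340,::-1],(770,490),interpolation=cv2.INTER_CUBIC))
np.set_printoptions(linewidth=250)
print((d[206:240:3,266:304:2]*1000).astype(int))
P=cloud(d,k)
t=Ro.from_rotvec(o["orientation"]).as_matrix()
L=(P-o["tcp_pos"])@t  # tool coords
for row in range(208,226,2):
    m=(d[row]>0)&(abs(np.arange(560)-284)<25)&(L[row,:,2]<0.2)&(abs(L[row,:,1])<.02)&(abs(L[row,:,0])<.03)
    if m.any(): s=L[row][m]; print(row,m.sum(),s[:,1].min().round(4),s[:,1].max().round(4),s.mean(0).round(4))
```

```text
[[378 378 377 377 377 377 378 376 378 377 377 378 376 377 378 377 377 377 376]
 [379 379 378 379 378 379 378 378 379 378 378 378 378 378 378 378 378 378 378]
 [380 379 379 380 380 380 380 379 379 379 380 380 378 379 379 378 379 378 380]
 [381 381 380 380 381 241 239 241 233 233 235 241 240 241 381 379 380 380 380]
 [381 381 381 381 381 235 232 229 228 228 227 230 232 239 382 381 380 380 383]
 [381 382 382 383 382 237 227 223 221 221 222 225 232 382 381 383 382 383 381]
 [383 384 382 381 383 181 181 180 181 181 181 181 181 181 384 384 383 383 383]
 [386 384 182 180 180 179 178 178 177 177 178 178 178 179 179 180 181 384 384]
 [180 178 179 178 177 178 178 177 177 178 179 176 178 178 178 179 179 179 179]
 [179 178 178 178 178 179 179 179 179 178 178 178 179 179 178 179 179 179 179]
 [172 172 172 173 173 173 173 173 174 172 172 171 172 173 173 172 172 172 172]
 [169 168 169 169 169 171 169 169 168 168 168 169 169 170 169 168 169 169 170]]
214 18 -0.0059 0.0053 [ 0.0006 -0.0003  0.1628]
216 17 -0.0058 0.0052 [ 0.002  -0.0004  0.1542]
218 18 -0.0058 0.0052 [ 0.002  -0.0003  0.1503]
220 18 -0.0058 0.0052 [ 0.0016 -0.0003  0.1477]
222 16 -0.005 0.0045 [ 0.0018 -0.0003  0.1432]
224 17 -0.0039 0.0039 [ 0.0152 -0.      0.1017]
```

View pics/w5z.png

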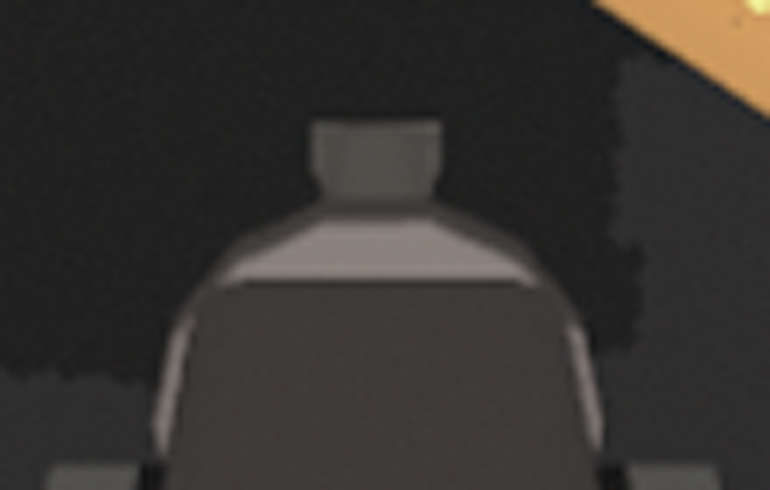

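The blade is upright with its width along the jaws (tool y); its tip is about 167 mm below the TCP. Next I'll look at the slot up close.

```bash
python3 -m handwheel '[[[0.002,-0.023,0,0,0,0,0.0],[0.002,-0.023,0,0,0,0,0.0],[0.002,-0.023,0,0,0,0,0.0],[0.002,-0.023,0,0,0,0,0.0],[0.002,-0.023,0,0,0,0,0.0],[0.002,-0.023,0,0,0,0,0.0],[0.002,-0.023,0,0,0,0,0.0],[0.0,-0.022,0,0,0,0,0.0],[0,0,0,0,0,0,0],[0,0,0,0,0,0,0]]]'
cat > slot.py <<'E'
from h import *
import sys
im,d,k,o=shot("wrist",sys.argv[1])
t=Ro.from_rotvec(o["orientation"]).as_matrix()
print("tcp",o["tcp_pos"].round(4),"yaw y",np.degrees(np.arctan2(t[1,1],t[0,1])).round(2),"z",t[:,2].round(4),"qv",np.abs(o["qvel"]).max().round(3),"j",o["joints"].round(2))
tip=o["tcp_pos"]+t@[0,-0.0003,0.167]; print("tip",tip.round(4), "px",np.round(proj(tip,k),1))
# rectified top view of plane z=0.0915 : 0.25 mm/px, 140 mm square centered on guess; image up=+x, left=+y
c=np.array([float(sys.argv[3]),float(sys.argv[4])]) if len(sys.argv)>3 else np.array([0.487,0.043]); S=4000; N=280
src=np.array([proj([c[0]+a,c[1]+b,0.0915],k) for a,b in [(.035,.035),(.035,-.035),(-.035,-.035),(-.035,.035)]],np.float32)
dst=np.array([[0,0],[N,0],[N,N],[0,N]],np.float32)
w=cv2.warpPerspective(im,cv2.getPerspectiveTransform(src,dst),(N,N))
cv2.imwrite("pics/"+sys.argv[2],cv2.resize(w[:,:,::-1],(560,560)))
for q in r.masks_of("screw_slot","wrist")[:2]:
    P=cloud(d,k); m=q["pixels"]&(d>0); print("slot",q["p"],q["at"],m.sum(),np.median(P[m],0).round(4),ray_z(*q["at"],0.0915,k).round(4), cv2.minAreaRect((P[m][:,:2]*1000).astype(np.float32)))
E
python3 slot.py w6.png w6r.png
```

```text
clock: 6.0
tcp_pos: [0.4592, 0.0867, 0.2924]
orientation: [-1.475, -2.773, -0.0]
contact_force: [0.4, 1.1, -1.3]
grip_width: 0.0253
tcp [0.4592 0.0867 0.2924] yaw y 33.97 z [-0.e+00  1.e-04 -1.e+00] qv 0.035 j [-0.62  0.14  0.33  2.07 -0.06  0.94  0.34]
tip [0.459  0.0865 0.1254] px [283.5 212.9]
```

View pics/w6.png

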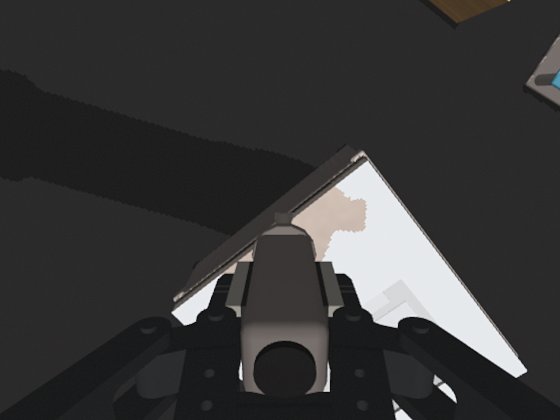

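View pics/w6r.png

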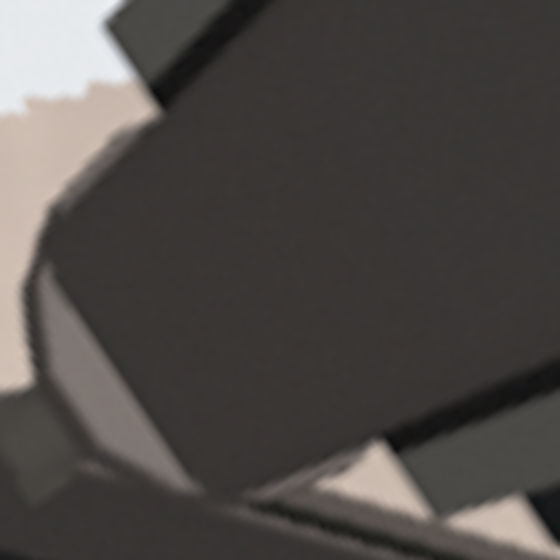

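The camera shows the tool's +x side, so I'll turn the driver -132°, towards the slot's direction, and stand short of the screw to look again.

```bash
python3 -m handwheel '[[[-0.002,-0.0037,0,0,0,-0.115,0.0],[-0.002,-0.0037,0,0,0,-0.115,0.0],[-0.002,-0.0037,0,0,0,-0.115,0.0],[-0.002,-0.0037,0,0,0,-0.115,0.0],[-0.002,-0.0037,0,0,0,-0.115,0.0],[-0.002,-0.0037,0,0,0,-0.115,0.0],[-0.002,-0.0037,0,0,0,-0.115,0.0],[-0.002,-0.0037,0,0,0,-0.115,0.0],[-0.002,-0.0037,0,0,0,-0.115,0.0],[-0.002,-0.0037,0,0,0,-0.115,0.0]]]'
python3 -m handwheel '[[[0,0,0,0,0,-0.115,0.0],[0,0,0,0,0,-0.115,0.0],[0,0,0,0,0,-0.115,0.0],[0,0,0,0,0,-0.115,0.0],[0,0,0,0,0,-0.115,0.0],[0,0,0,0,0,-0.115,0.0],[0,0,0,0,0,-0.115,0.0],[0,0,0,0,0,-0.115,0.0],[0,0,0,0,0,0,0.0],[0,0,0,0,0,0,0.0]]]'
python3 slot.py w7.png w7r.png
```

```text
clock: 6.93
tcp_pos: [0.4391, 0.0515, 0.2925]
orientation: [2.748, 1.523, 0.0]
contact_force: [-0.0, -0.2, -1.1]
grip_width: 0.0254
clock: 7.77
tcp_pos: [0.4391, 0.0512, 0.2925]
orientation: [3.138, 0.158, 0.0]
contact_force: [-0.1, -0.1, -1.2]
grip_width: 0.0253
tcp [0.4391 0.0512 0.2925] yaw y -84.22 z [ 1.e-04 -1.e-04 -1.e+00] qv 0.021 j [-0.75  0.1   0.54  2.13 -0.06  0.93 -1.65]
tip [0.4391 0.0515 0.1255] px [283.2 213.7]
slot 0.81 [302.5, 133.0] 770 [0.4882 0.042  0.0905] [0.49   0.0428 0.0915] ((488.3197937011719, 42.091278076171875), (22.217052459716797, 21.027307510375977), 52.21419143676758)
```

View pics/w7.png

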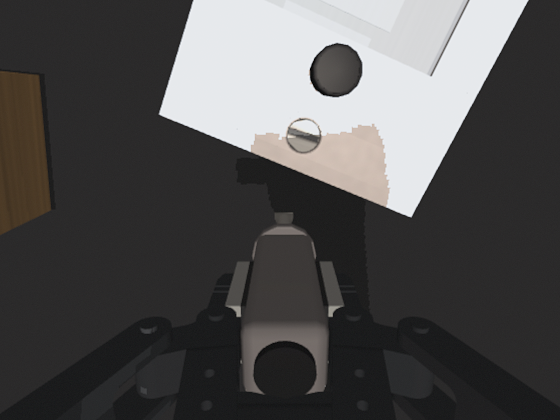

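View pics/w7r.png

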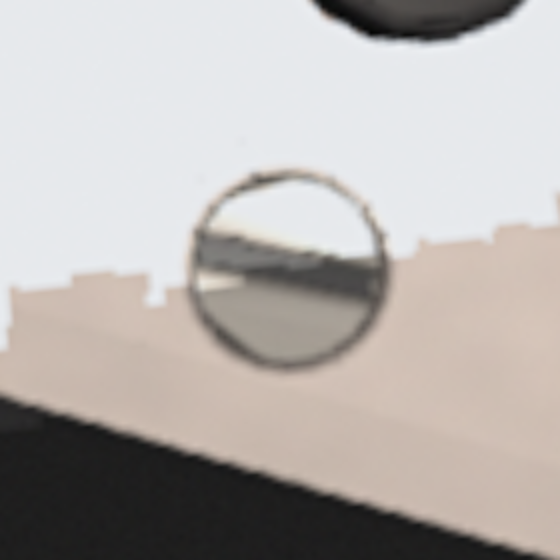

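```bash
cat > rect.py <<'E'
from h import *
import sys
im=cv2.imread("pics/"+sys.argv[1]); o=r.get_obs(); k=cal("wrist",o)
c=np.array([0.4884,0.0419]); h=.015; N=600
src=np.array([proj([c[0]+a,c[1]+b,0.0915],k) for a,b in [(h,h),(h,-h),(-h,-h),(-h,h)]],np.float32)
dst=np.array([[0,0],[N,0],[N,N],[0,N]],np.float32)
w=cv2.warpPerspective(im,cv2.getPerspectiveTransform(src,dst),(N,N),flags=cv2.INTER_CUBIC)
cv2.imwrite("pics/"+sys.argv[2],w)
E
python3 rect.py w7.png w7s.png
```

```text
(no output)
```

View pics/w7s.png

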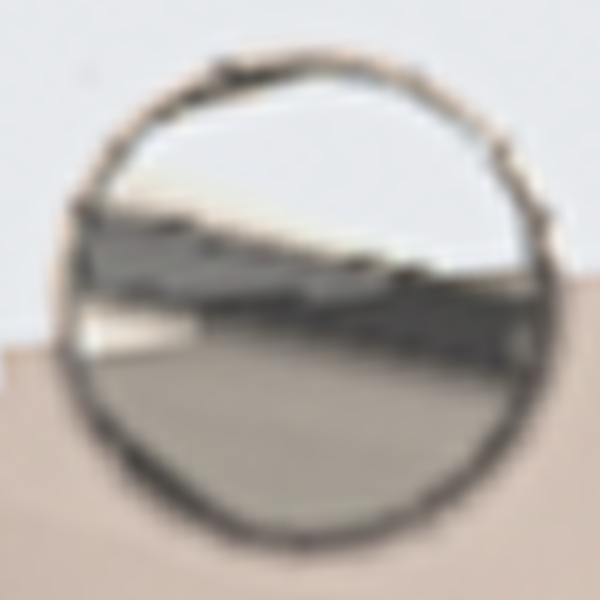

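```bash
python3 -m handwheel '[[[0.0124,-0.0024,0,0,0,-0.093,0.0],[0.0124,-0.0024,0,0,0,-0.093,0.0],[0.0124,-0.0024,0,0,0,-0.093,0.0],[0.0122,-0.0023,-0.01,0,0,0,0],[0,0,-0.016,0,0,0,0],[0,0,0,0,0,0,0],[0,0,0,0,0,0,0]]]'
python3 slot.py w8.png w8r.png; python3 rect.py w8.png w8s.png
```

```text
clock: 8.45
tcp_pos: [0.4878, 0.0405, 0.2659]
orientation: [3.127, -0.286, -0.003]
contact_force: [0.5, -0.3, -0.9]
grip_width: 0.025
tcp [0.4878 0.0405 0.2659] yaw y -100.44 z [-0.0023 -0.001  -1.    ] qv 0.026 j [-0.7   0.24  0.58  2.06 -0.16  0.89 -1.79]
tip [0.4875 0.0407 0.0989] px [283.3 213.9]
slot 0.95 [281.8, 204.4] 620 [0.491  0.0415 0.0903] [0.492  0.0409 0.0915] ((490.04461669921875, 41.81028747558594), (19.324949264526367, 22.15727996826172), 1.0802973508834839)
```

View pics/w8.png

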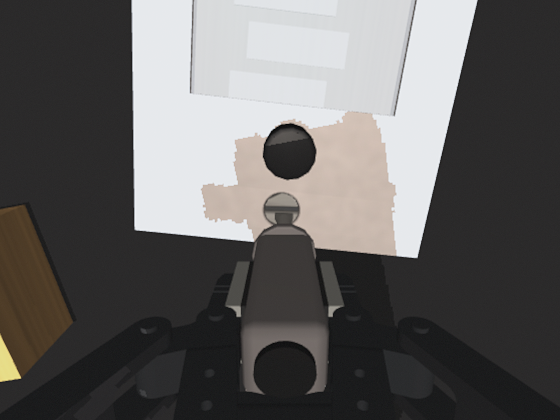

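View pics/w8s.png

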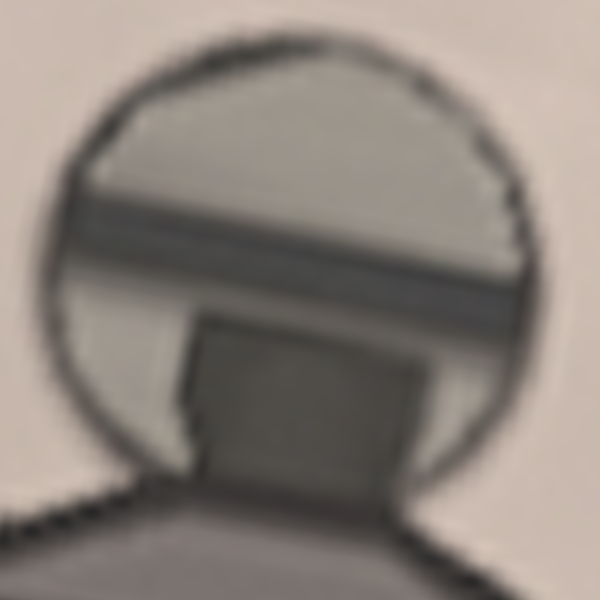

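The blade edge is parallel to the slot and about 1 mm short of its middle. I'll correct that and lower it in.

```bash
python3 -m handwheel '[[[0.001,0.0015,-0.003,0,0,-0.01,0],[0,0,-0.003,0,0,0,0],[0,0,-0.002,0,0,0,0],[0,0,-0.002,0,0,0,0],[0,0,0,0,0,0,0]]]'
python3 -c "
from h import *
o=r.get_obs();print(o['contact_force'].round(1),o['moment'].round(2),o['tcp_pos'].round(4))"
```

```text
clock: 8.97
tcp_pos: [0.4891, 0.042, 0.2562]
orientation: [3.127, -0.303, -0.001]
contact_force: [0.2, -0.2, -0.3]
grip_width: 0.0251
[ 0.2 -0.2 -0.3] [-0.02  0.01 -0.  ] [0.4891 0.042  0.2562]
```

```bash
python3 -m handwheel '[[[0,0,-0.0015,0,0,0,0],[0,0,-0.001,0,0,0,0],[0,0,0,0,0,0,0]]]'; python3 -m handwheel '[[[0,0,-0.001,0,0,0,0],[0,0,0,0,0,0,0]]]'; python3 slot.py w9.png w9r.png
```

```text
clock: 9.22
tcp_pos: [0.4892, 0.042, 0.254]
orientation: [-3.127, 0.304, 0.001]
contact_force: [-1.6, 0.2, 1.3]
grip_width: 0.0253
clock: 9.38
tcp_pos: [0.4895, 0.042, 0.2536]
orientation: [-3.126, 0.304, 0.001]
contact_force: [-3.3, -0.4, 8.4]
grip_width: 0.0249
tcp [0.4895 0.042  0.2536] yaw y -101.11 z [-4.e-04  5.e-04 -1.e+00] qv 0.002 j [-0.7   0.26  0.57  2.07 -0.18  0.86 -1.78]
tip [0.4894 0.0424 0.0866] px [283.3 213.9]
slot 0.73 [291.8, 158.0] 2626 [0.5325 0.0291 0.1327] [0.5259 0.0298 0.0915] ((531.3057250976562, 29.161542892456055), (28.71585464477539, 29.327239990234375), 80.0984115600586)
slot 0.57 [286.3, 210.7] 556 [0.4925 0.0404 0.0906] [0.4927 0.0397 0.0915] ((490.88140869140625, 41.136478424072266), (22.40011978149414, 17.037628173828125), 76.40066528320312)
```

View pics/w9r.png

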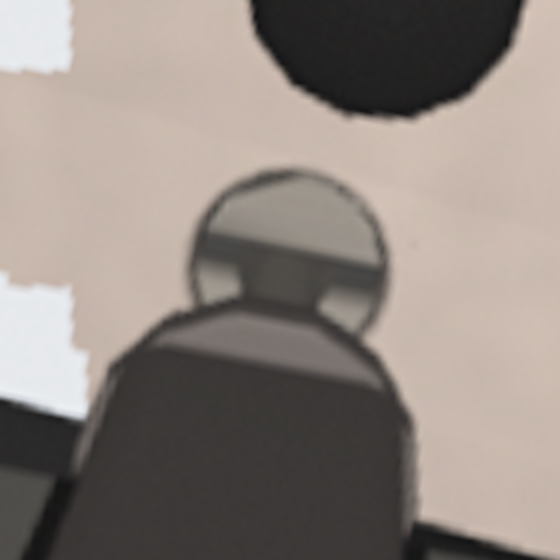

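The blade is seated at the slot bottom (tip z 0.086, 8 N), so I'll turn it anticlockwise.

```bash
python3 -m handwheel '[[[-0.0005,0,0,0,0,0.06,0],[0,0,0,0,0,0.09,0],[0,0,0,0,0,0.09,0],[0,0,0,0,0,0.09,0]]]'
python3 -c "
from h import *
o=r.get_obs();print(o['contact_force'].round(1),o['moment'].round(3),o['tcp_pos'].round(4))"
python3 -m handwheel '[[[0,0,0,0,0,0.1,0],[0,0,0,0,0,0.1,0],[0,0,0,0,0,0.1,0],[0,0,0,0,0,0.1,0],[0,0,0,0,0,0.1,0],[0,0,0,0,0,0.1,0],[0,0,0,0,0,0.1,0],[0,0,0,0,0,0.1,0]]]'
python3 -c "
from h import *
o=r.get_obs();print(o['contact_force'].round(1),o['moment'].round(3),o['tcp_pos'].round(4))"
python3 slot.py w10.png w10r.png
```

```text
clock: 9.82
tcp_pos: [0.4889, 0.042, 0.2536]
orientation: [-3.133, -0.22, 0.0]
contact_force: [-3.9, 0.1, 7.7]
grip_width: 0.025
[-3.9  0.1  7.7] [ 0.05   1.123 -0.07 ] [0.4889 0.042  0.2536]
clock: 10.48
tcp_pos: [0.4889, 0.0423, 0.2536]
orientation: [-2.799, -1.424, -0.0]
contact_force: [-3.8, 1.3, 8.0]
grip_width: 0.0254
[-3.8  1.3  8. ] [ 0.256  1.129 -0.081] [0.4889 0.0423 0.2536]
tcp [0.4889 0.0423 0.2536] yaw y -36.08 z [-3.e-04  8.e-04 -1.e+00] qv 1.12 j [-0.52  0.24  0.36  2.06 -0.11  0.86 -0.73]
tip [0.4886 0.0426 0.0866] px [283.1 213.3]
slot 0.6 [280.4, 207.2] 530 [0.4919 0.0456 0.0906] [0.4905 0.0482 0.0915] ((489.5140075683594, 44.038856506347656), (18.146390914916992, 22.471364974975586), 57.41030502319336)
```

View pics/w10r.png

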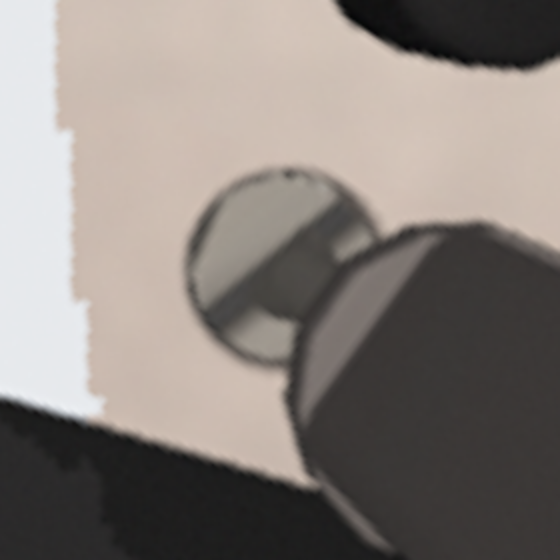

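```bash
cat > st.py <<'E'
from h import *
o=r.get_obs();t=Ro.from_rotvec(o["orientation"]).as_matrix();print(o['contact_force'].round(1),o['moment'].round(3),o['tcp_pos'].round(4),"yaw",np.degrees(np.arctan2(t[1,1],t[0,1])).round(2))
E
python3 -m handwheel '[[[0,0,0,0,0,0.1,0],[0,0,0,0,0,0.1,0],[0,0,0,0,0,0.1,0],[0,0,0,0,0,0.05,0],[0,0,0,0,0,0,0]]]'; python3 st.py
python3 -m handwheel '[[[0,0,0,0,0,0.05,0],[0,0,0,0,0,0,0]]]'; python3 st.py
python3 -m handwheel '[[[0,0,0,0,0,0.05,0],[0,0,0,0,0,0,0]]]'; python3 st.py
python3 slot.py w11.png w11r.png
```

```text
clock: 11.0
tcp_pos: [0.4889, 0.0423, 0.2537]
orientation: [-2.511, -1.887, -0.001]
contact_force: [-2.8, 1.3, 7.6]
grip_width: 0.0253
[-2.8  1.3  7.6] [ 0.354  1.137 -0.112] [0.4889 0.0423 0.2537] yaw -16.15
clock: 11.17
tcp_pos: [0.4889, 0.0423, 0.2537]
orientation: [-2.463, -1.948, -0.001]
contact_force: [-3.9, 0.7, 7.3]
grip_width: 0.0252
[-3.9  0.7  7.3] [ 0.316  1.157 -0.031] [0.4889 0.0423 0.2537] yaw -13.31
clock: 11.33
tcp_pos: [0.4889, 0.0423, 0.2537]
orientation: [-2.414, -2.009, -0.001]
contact_force: [-3.9, 0.1, 7.6]
grip_width: 0.0253
[-3.9  0.1  7.6] [ 0.288  1.169 -0.021] [0.4889 0.0423 0.2537] yaw -10.45
tcp [0.4889 0.0423 0.2537] yaw y -10.45 z [-2.e-04  9.e-04 -1.e+00] qv 0.058 j [-0.45  0.24  0.28  2.05 -0.09  0.86 -0.31]
tip [0.4885 0.0425 0.0867] px [283.1 213.1]
slot 0.74 [283.1, 206.2] 572 [0.4893 0.0458 0.0906] [0.4897 0.0487 0.0915] ((488.3689270019531, 44.57931900024414), (17.86199951171875, 22.027820587158203), 83.29408264160156)
```

View pics/w11r.png

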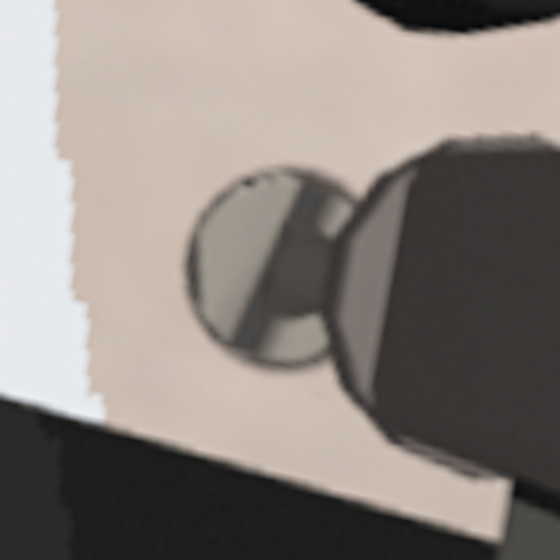

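```bash
python3 -m handwheel '[[[0,0,0,0,0,0.06,0],[0,0,0,0,0,0.05,0],[0,0,0,0,0,0,0]]]'; python3 st.py
python3 -m handwheel '[[[0,0,0,0,0,0.05,0],[0,0,0,0,0,0,0]]]'; python3 st.py
python3 slot.py w12.png w12r.png
```

```text
clock: 11.68
tcp_pos: [0.4889, 0.0424, 0.2537]
orientation: [-2.299, -2.139, -0.001]
contact_force: [-2.8, 2.3, 6.4]
grip_width: 0.0253
[-2.8  2.3  6.4] [ 0.348  1.161 -0.051] [0.4889 0.0424 0.2537] yaw -4.13
clock: 11.85
tcp_pos: [0.4889, 0.0423, 0.2537]
orientation: [-2.246, -2.196, -0.001]
contact_force: [-3.5, 1.0, 7.1]
grip_width: 0.0251
[-3.5  1.   7.1] [ 0.284  1.139 -0.066] [0.4889 0.0423 0.2537] yaw -1.28
tcp [0.4889 0.0423 0.2537] yaw y -1.28 z [-2.e-04  9.e-04 -1.e+00] qv 0.058 j [-0.43  0.24  0.25  2.05 -0.08  0.86 -0.16]
tip [0.4886 0.0425 0.0867] px [283.2 213. ]
slot 0.79 [285.6, 208.0] 576 [0.4891 0.0465 0.0906] [0.4902 0.0474 0.0915] ((488.3973388671875, 45.42119598388672), (22.452085494995117, 19.407577514648438), 0.5426978468894958)
```

View pics/w12r.png

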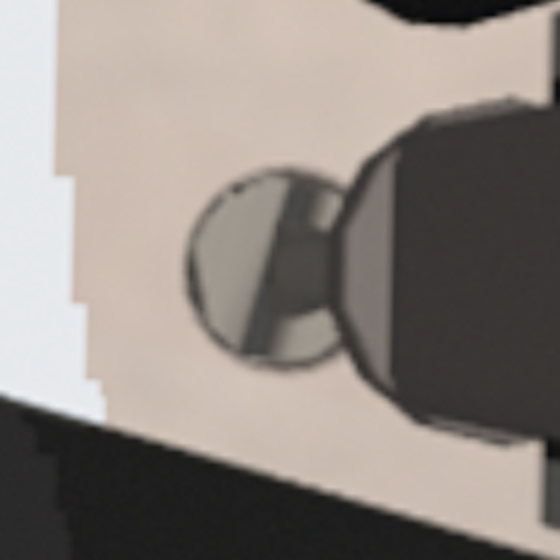

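```bash
python3 -m handwheel '[[[0,0,0,0,0,0.05,0],[0,0,0,0,0,0,0]]]'; python3 st.py
python3 -m handwheel '[[[0,0,0,0,0,0.05,0],[0,0,0,0,0,0,0]]]'; python3 st.py
```

```text
clock: 12.12
tcp_pos: [0.4889, 0.0423, 0.2536]
orientation: [-2.19, -2.251, -0.001]
contact_force: [-3.7, 0.7, 7.3]
grip_width: 0.0251
[-3.7  0.7  7.3] [ 0.312  1.123 -0.092] [0.4889 0.0423 0.2536] yaw 1.58
clock: 12.28
tcp_pos: [0.4889, 0.0423, 0.2537]
orientation: [-2.133, -2.305, -0.001]
contact_force: [-3.4, 0.7, 7.5]
grip_width: 0.0251
[-3.4  0.7  7.5] [ 0.319  1.031 -0.174] [0.4889 0.0423 0.2537] yaw 4.43
```

```bash
python3 -m handwheel '[[[0,0,0,0,0,0.05,0],[0,0,0,0,0,0,0],[0,0,0,0,0,0,0]]]'; python3 st.py
python3 slot.py w13.png w13r.png
```

```text
clock: 12.53
tcp_pos: [0.4889, 0.0423, 0.2537]
orientation: [-2.078, -2.355, -0.001]
contact_force: [-2.9, 0.8, 7.1]
grip_width: 0.0256
[-2.9  0.8  7.1] [ 0.36   1.134 -0.213] [0.4889 0.0423 0.2537] yaw 7.16
tcp [0.4889 0.0423 0.2537] yaw y 7.16 z [-2.e-04  1.e-03 -1.e+00] qv 0.006 j [-0.41  0.24  0.23  2.05 -0.07  0.86 -0.02]
tip [0.4886 0.0425 0.0867] px [283.3 213. ]
slot 0.9 [283.6, 208.6] 582 [0.4877 0.0459 0.0907] [0.4882 0.047  0.0915] ((488.2901306152344, 44.359893798828125), (22.396751403808594, 18.400352478027344), 5.40413236618042)
```

View pics/w13r.png

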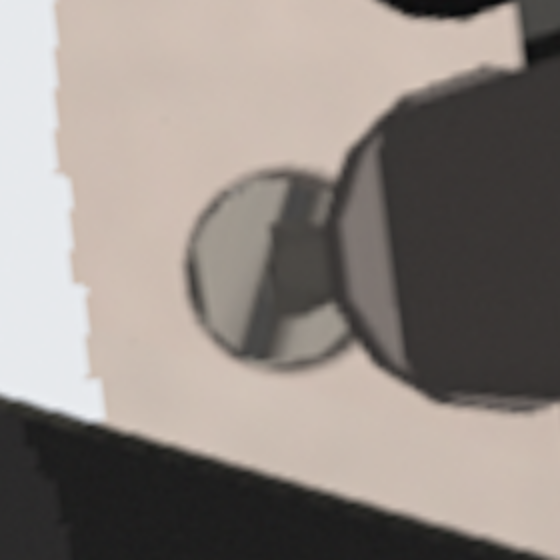

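The slot angle held still while the moment rose to 0.21 N m, so the screw is at its stop. I'll ease off, lift out and carry the driver back.

```bash
python3 -m handwheel '[[[0,0,0,0,0,-0.1,0],[0,0,0,0,0,-0.1,0],[0,0,0.004,0,0,0,0],[0,0,0.01,0,0,0,0],[0,0,0.015,0,0,0,0],[0,0,0.01,0,0,0,0]]]'; python3 slot.py w14.png w14r.png
python3 -m handwheel '[[[-0.0043,0.025,0,0,0,0.065,0],[-0.0043,0.027,0,0,0,0.065,0],[-0.0043,0.027,0,0,0,0.065,0],[-0.0043,0.027,0,0,0,0.065,0],[-0.0043,0.027,0,0,0,0.065,0],[-0.0043,0.027,0,0,0,0.065,0],[-0.0043,0.027,0,0,0,0.065,0],[-0.0043,0.027,0,0,0,0.065,0],[-0.0043,0.027,0,0,0,0.065,0],[-0.0043,0.027,0,0,0,0.065,0]]]'; python3 -m handwheel '[[[0,0,0,0,0,0,0],[0,0,0,0,0,0,0]]]'; python3 st.py
```

```text
clock: 13.13
tcp_pos: [0.4894, 0.0419, 0.2935]
orientation: [2.3, 2.139, 0.002]
contact_force: [-0.2, -0.1, -0.8]
grip_width: 0.0251
tcp [0.4894 0.0419 0.2935] yaw y -4.14 z [ 0.0013 -0.     -1.    ] qv 0.261 j [-0.45  0.18  0.27  2.01 -0.06  0.95 -0.22]
tip [0.4893 0.0419 0.1265] px [283.2 213. ]
slot 0.7 [416.5, 190.2] 63389 [0.5881 0.0414 0.0916] [0.5899 0.0415 0.0915] ((617.7697143554688, 4.2747955322265625), (202.86074829101562, 319.84991455078125), 73.75730895996094)
slot 0.69 [281.9, 195.7] 715 [0.4885 0.0418 0.0906] [0.4886 0.0445 0.0915] ((488.54791259765625, 42.01715850830078), (22.850589752197266, 22.302974700927734), 0.18349139392375946)
clock: 14.07
tcp_pos: [0.4454, 0.3111, 0.2915]
orientation: [-1.494, -2.764, 0.001]
contact_force: [-0.3, -1.2, -1.7]
grip_width: 0.0249
clock: 14.23
tcp_pos: [0.4452, 0.3116, 0.2913]
orientation: [-1.494, -2.763, 0.001]
contact_force: [0.9, -1.3, -2.1]
grip_width: 0.0256
[ 0.9 -1.3 -2.1] [-0.016  0.001  0.037] [0.4452 0.3116 0.2913] yaw 33.21
```

View pics/w14.png

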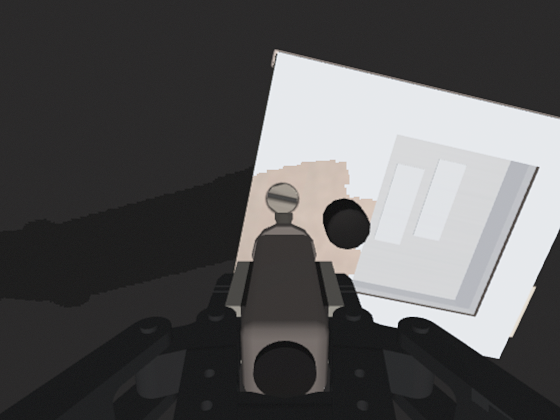

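The slot at (282,197) now runs parallel to the lid's side edges, so the screw is released. Next I'll check the tip against the hole.

Run:
```python
from h import *
im,d,k,o=shot("wrist","w15.png")
t=Ro.from_rotvec(o["orientation"]).as_matrix(); P=cloud(d,k); L=(P-o["tcp_pos"])@t
for row in range(208,226,2):
    m=(d[row]>0)&(abs(np.arange(560)-284)<25)&(L[row,:,2]<0.19)&(abs(L[row,:,1])<.02)&(abs(L[row,:,0])<.03)
    if m.any(): s=L[row][m]; print(row,m.sum(),s[:,1].min().round(4),s[:,1].max().round(4),s.mean(0).round(4))
cv2.imwrite("pics/w15z.png",cv2.resize(im[150:300,200:380,::-1],(720,600),interpolation=cv2.INTER_CUBIC))
```

```text
214 18 -0.0058 0.0053 [ 0.0006 -0.0003  0.1627]
216 18 -0.0057 0.0052 [ 0.0021 -0.0003  0.154 ]
218 18 -0.0057 0.0052 [ 0.002  -0.0003  0.1502]
220 18 -0.0057 0.0052 [ 0.0015 -0.0003  0.1479]
222 16 -0.005 0.0045 [ 0.0017 -0.0003  0.1434]
224 17 -0.0039 0.0039 [0.0152 0.     0.1018]
```

View pics/w15z.png

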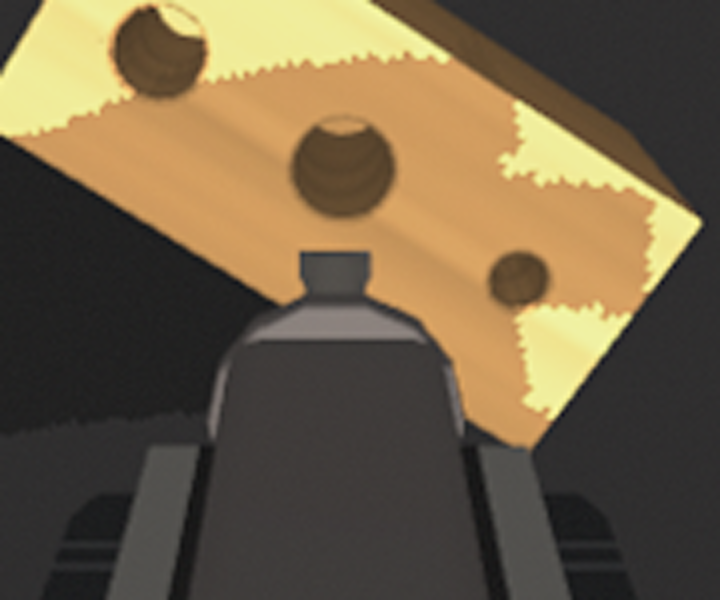

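Run:
```python
from h import *
o=r.get_obs();k=cal("wrist",o); print(ray_z(285.75,191.75,0.08,k).round(4), o["tcp_pos"].round(4))
```

```text
[0.4451 0.3131 0.08  ] [0.4457 0.3099 0.2914]
```

```bash
python3 -m handwheel '[[[0,0.0035,0,0,0,0,0],[0,0,-0.012,0,0,0,0],[0,0,-0.012,0,0,0,0],[0,0,0,0,0,0,0]]]'; python3 st.py
```

```text
clock: 14.62
tcp_pos: [0.4455, 0.3117, 0.266]
orientation: [-1.502, -2.758, 0.006]
contact_force: [-0.1, -0.2, -1.2]
grip_width: 0.0251
[-0.1 -0.2 -1.2] [-0.025 -0.008  0.02 ] [0.4455 0.3117 0.266 ] yaw 32.86
```

```bash
python3 -m handwheel '[[[0,0.003,-0.004,0,0,0,0],[0,0,-0.01,0,0,0,0],[0,0,-0.01,0,0,0,0],[0,0,0,0,0,0,0]]]'; python3 st.py
```

```text
clock: 14.95
tcp_pos: [0.4452, 0.3158, 0.2419]
orientation: [-1.499, -2.76, 0.005]
contact_force: [-0.3, -0.7, -2.1]
grip_width: 0.0254
[-0.3 -0.7 -2.1] [-0.062 -0.004  0.002] [0.4452 0.3158 0.2419] yaw 32.97
```

Tip at z 0.074 with no contact force, so it has entered the hole. I'll continue down.

```bash
python3 -m handwheel '[[[0,-0.0005,-0.018,0,0,0,0],[0,0,-0.018,0,0,0,0],[0,0,-0.016,0,0,0,0],[0,0,0,0,0,0,0],[0,0,0,0,0,0,0]]]'; python3 st.py
python3 -m handwheel '[[[0,0,-0.003,0,0,0,0],[0,0,-0.002,0,0,0,0],[0,0,0,0,0,0,0]]]'; python3 st.py
```

```text
clock: 15.37
tcp_pos: [0.4456, 0.3157, 0.1915]
orientation: [-1.5, -2.76, 0.003]
contact_force: [0.1, 0.3, -0.3]
grip_width: 0.0251
[ 0.1  0.3 -0.3] [-0.02  -0.046 -0.03 ] [0.4456 0.3157 0.1915] yaw 32.97
clock: 15.62
tcp_pos: [0.4462, 0.3162, 0.1875]
orientation: [1.5, 2.76, 0.002]
contact_force: [-0.5, -0.1, -0.8]
grip_width: 0.0253
[-0.5 -0.1 -0.8] [-0.016  0.005  0.032] [0.4462 0.3162 0.1875] yaw 32.97
```

```bash
python3 -m handwheel '[[[0,0,-0.0025,0,0,0,0],[0,0,-0.001,0,0,0,0],[0,0,0,0,0,0,0]]]'; python3 st.py
```

```text
clock: 15.87
tcp_pos: [0.4461, 0.3161, 0.1837]
orientation: [1.5, 2.76, 0.001]
contact_force: [0.2, 0.1, -0.2]
grip_width: 0.0253
[ 0.2  0.1 -0.2] [ 0.031 -0.031 -0.016] [0.4461 0.3161 0.1837] yaw 32.97
```

```bash
python3 -m handwheel '[[[0,0,-0.001,0,0,0,0],[0,0,0,0,0,0,0]]]'; python3 st.py
python3 -m handwheel '[[[0,0,0,0,0,0,0.04],[0,0,0,0,0,0,0.085],[0,0,0,0,0,0,0.085],[0,0,0,0,0,0,0.085],[0,0,0,0,0,0,0.085],[0,0,0.01,0,0,0,0.085],[0,0,0.025,0,0,0,0.085],[0,0,0.035,0,0,0,0.085],[0,0,0.035,0,0,0,0.085],[0,0,0,0,0,0,0.085]]]'; python3 drv.py w16.png
```

```text
clock: 16.03
tcp_pos: [0.4461, 0.3161, 0.1836]
orientation: [1.5, 2.76, 0.001]
contact_force: [-3.3, -2.5, 9.3]
grip_width: 0.0254
[-3.3 -2.5  9.3] [-0.437  0.732  0.009] [0.4461 0.3161 0.1836] yaw 32.96
clock: 16.87
tcp_pos: [0.4485, 0.318, 0.295]
orientation: [1.498, 2.757, 0.017]
contact_force: [1.1, 0.6, -0.3]
grip_width: 0.0853
[0.4485 0.318  0.295 ] 0.10366655397897649 [[ 0.839  0.009]
 [ 0.544  0.008]
 [ 0.012 -1.   ]]
driver_mid 0.63 [276.3, 219.4] 3015
1825 ((446.29107666015625, 316.67559814453125), (25.707700729370117, 25.35130500793457), 31.719650268554688) 0.16371624587710376
grasp pt now [0.449  0.3184 0.241 ] yaw y 32.94505965691765
```

View pics/w16.png

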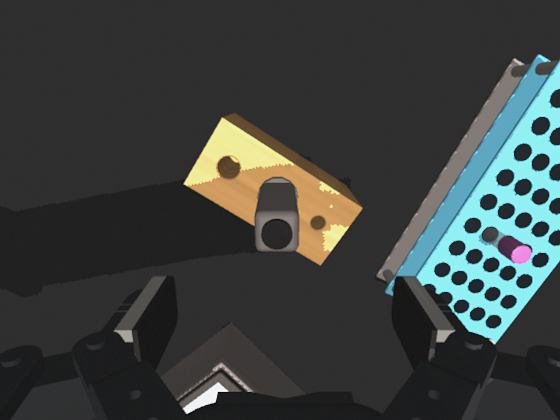

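The driver stands back in its hole (handle top 0.1637, as before). Next I'll go over to the knob with the jaws along the hinge line.

```bash
python3 -m handwheel '[[[0.007,-0.02,0,0,0,0.06,0.085],[0.007,-0.026,0,0,0,0.06,0.085],[0.007,-0.026,0,0,0,0.06,0.085],[0.007,-0.026,0,0,0,0.06,0.085],[0.007,-0.026,0,0,0,0.06,0.085],[0.007,-0.026,0,0,0,0.06,0.085],[0.007,-0.026,0,0,0,0.06,0.085],[0.007,-0.026,0,0,0,0.06,0.085],[0.007,-0.026,0,0,0,0.06,0.085],[0.007,-0.026,0,0,0,0.06,0.085]]]' 
python3 -m handwheel '[[[0.006,-0.02,0,0,0,0.06,0.085],[0.004,-0.012,-0.01,0,0,0.045,0.085],[0,0,-0.015,0,0,0,0.085],[0,0,0,0,0,0,0.085],[0,0,0,0,0,0,0.085]]]'
cat > kn.py <<'E'
from h import *
import sys
im,d,k,o=shot("wrist",sys.argv[1]); P=cloud(d,k)
t=Ro.from_rotvec(o["orientation"]).as_matrix()
print("tcp",o["tcp_pos"].round(4),"yaw",np.degrees(np.arctan2(t[1,1],t[0,1])).round(2),"z",t[:,2].round(4),"j",o["joints"].round(2))
for q in r.masks_of("lid_knob","wrist")[:2]:
    m=q["pixels"]&(d>0); s=P[m]; s=s[(s[:,2]>0.126)&(s[:,2]<.15)]
    print("knob",round(q["p"],2),q["at"],m.sum(),len(s), s.mean(0).round(4) if len(s) else 0, cv2.minEnclosingCircle((s[:,:2]*1000).astype(np.float32)) if len(s)>5 else 0)
E
python3 kn.py k1.png
```

```text
clock: 17.85
tcp_pos: [0.5152, 0.0605, 0.286]
orientation: [-0.612, -3.079, 0.002]
contact_force: [0.5, -0.3, 0.0]
grip_width: 0.0852
clock: 18.27
tcp_pos: [0.5247, 0.03, 0.2609]
orientation: [-0.454, -3.104, 0.002]
contact_force: [0.1, 1.4, -0.6]
grip_width: 0.0849
tcp [0.5247 0.03   0.2609] yaw 73.35 z [-4.3e-03 -6.0e-04 -1.0e+00] j [-0.23  0.28  0.07  1.96 -0.02  0.91  1.13]
knob 0.82 [286.7, 238.9] 2359 1983 [0.5298 0.0301 0.1326] ((531.0140380859375, 29.726375579833984), 14.814887046813965)
knob 0.34 [289.0, 237.4] 76075 1990 [0.5299 0.0301 0.1326] ((531.044921875, 29.69769287109375), 14.823783874511719)
```

View pics/k1.png

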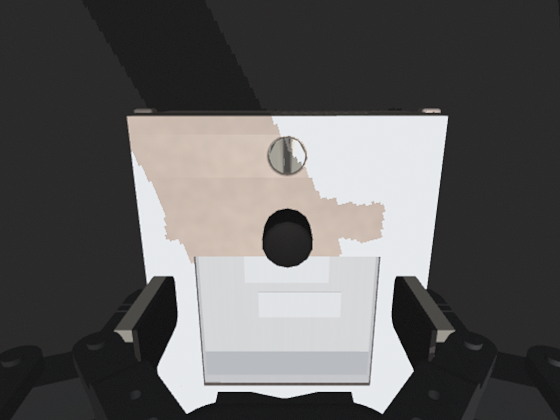

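The slot at (287,155) runs straight front to back. The knob at (287,239) lies between the fingers, so I'll go down.

```bash
python3 -m handwheel '[[[0.0067,-0.0005,-0.02,0,0,0,0.085],[0,0,-0.025,0,0,0,0.085],[0,0,-0.015,0,0,0,0.085],[0,0,0,0,0,0,0.085],[0,0,0,0,0,0,0.085]]]'; python3 kn.py k2.png
```

```text
clock: 18.78
tcp_pos: [0.5325, 0.0301, 0.2026]
orientation: [-0.453, -3.108, 0.0]
contact_force: [0.1, 0.2, 0.1]
grip_width: 0.0852
tcp [0.5325 0.0301 0.2026] yaw 73.42 z [-0.001 -0.    -1.   ] j [-0.22  0.37  0.06  1.99 -0.03  0.78  1.14]
knob 0.84 [279.6, 272.5] 4612 3683 [0.5293 0.0302 0.1325] ((531.0631713867188, 29.686813354492188), 14.968544006347656)
```

```bash
python3 -m handwheel '[[[-0.001,-0.0005,-0.014,0,0,0,0.085],[0,0,-0.0136,0,0,0,0.085],[0,0,0,0,0,0,0.085],[0,0,0,0,0,0,0],[0,0,0,0,0,0,0],[0,0,0,0,0,0,0],[0,0,0,0,0,0,0],[0,0,0,0,0,0,0],[0,0,0,0,0,0,0]]]' 90; python3 st.py; python3 kn.py k3.png
```

```text
clock: 19.63
tcp_pos: [0.5321, 0.0293, 0.176]
orientation: [0.454, 3.107, 0.001]
contact_force: [-2.7, 1.0, 6.3]
grip_width: 0.0283
[-2.7  1.   6.3] [ 0.113  0.362 -0.013] [0.5321 0.0293 0.176 ] yaw 73.37
tcp [0.5321 0.0293 0.176 ] yaw 73.37 z [ 1.3e-03  6.0e-04 -1.0e+00] j [-0.22  0.41  0.06  2.01 -0.03  0.72  1.14]
knob 0.7 [282.0, 304.8] 6571 5184 [0.5289 0.0303 0.1324] ((530.6947021484375, 28.640716552734375), 15.74957275390625)
```

View pics/k3.png

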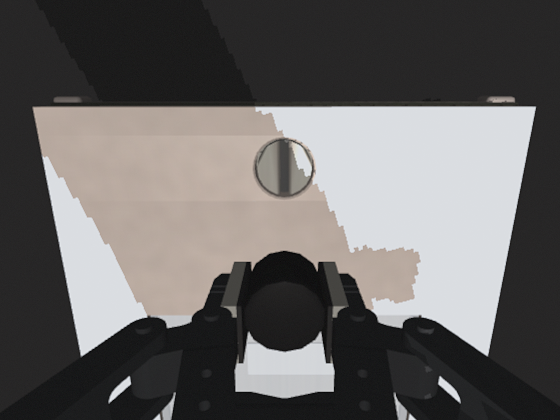

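Knob gripped (28.3 mm). I'll pull slowly along the arc around the hinge.

```bash
for i in 1; do
python3 -m handwheel '[[[0.0002,0,0.0007,0.001,0.004,0,0],[0.0003,-0.0001,0.0007,0.001,0.004,0,0],[0,0,0,0,0,0,0]]]'; python3 st.py
python3 -m handwheel '[[[0.0003,-0.0001,0.0007,0.001,0.004,0,0],[0,0,0,0,0,0,0]]]'; python3 st.py
done
```

```text
clock: 19.98
tcp_pos: [0.5326, 0.0292, 0.1762]
orientation: [-0.453, -3.101, -0.002]
contact_force: [2.4, 1.2, -3.9]
grip_width: 0.028
[ 2.4  1.2 -3.9] [ 0.352 -0.925  0.028] [0.5326 0.0292 0.1762] yaw 73.38
clock: 20.15
tcp_pos: [0.5329, 0.0291, 0.1765]
orientation: [-0.452, -3.097, -0.003]
contact_force: [4.3, 1.7, -12.6]
grip_width: 0.028
[  4.3   1.7 -12.6] [ 0.393 -1.405 -0.008] [0.5329 0.0291 0.1765] yaw 73.38
```

```bash
for i in 1; do
python3 -m handwheel '[[[0.0003,-0.0001,0.0006,0.001,0.004,0,0],[0,0,0,0,0,0,0]]]'; python3 st.py
python3 -m handwheel '[[[0.0003,-0.0001,0.0006,0.001,0.004,0,0],[0,0,0,0,0,0,0]]]'; python3 st.py
done
```

```text
clock: 20.32
tcp_pos: [0.5332, 0.029, 0.177]
orientation: [-0.452, -3.093, -0.003]
contact_force: [4.7, 0.7, -11.3]
grip_width: 0.0278
[  4.7   0.7 -11.3] [ 0.439 -1.411  0.008] [0.5332 0.029  0.177 ] yaw 73.37
clock: 20.48
tcp_pos: [0.5337, 0.0289, 0.1781]
orientation: [-0.451, -3.089, -0.004]
contact_force: [3.9, 1.1, -6.7]
grip_width: 0.0278
[ 3.9  1.1 -6.7] [ 0.438 -1.203  0.013] [0.5337 0.0289 0.1781] yaw 73.37
```

```bash
python3 -m handwheel '[[[0.0008,-0.0002,0.0012,0.0022,0.0075,0,0],[0.0008,-0.0002,0.0012,0.0022,0.0075,0,0],[0,0,0,0,0,0,0]]]'; python3 st.py
python3 -m handwheel '[[[0.0008,-0.0002,0.0013,0.0022,0.0075,0,0],[0.0008,-0.0002,0.0013,0.0022,0.0075,0,0],[0.0008,-0.0003,0.0013,0.0022,0.0075,0,0],[0,0,0,0,0,0,0],[0,0,0,0,0,0,0]]]'; python3 st.py
cat > lid.py <<'E'
from h import *
import sys
c0=np.array([0.4887,0.0419]); e=np.array([np.cos(np.radians(-16.5)),np.sin(np.radians(-16.5))]); n=np.array([-e[1],e[0]])
def own(P): q=P[...,:2]-c0; return np.stack([q@e-0.215,q@n,P[...,2]],-1)   # x from hinge
for name in sys.argv[2:]:
    im,d,k,o=shot(name,sys.argv[1]+name+".png"); Q=own(cloud(d,k))
    m=(d>0)&(Q[...,0]<-0.15)&(Q[...,0]>-0.236)&(abs(Q[...,1])<0.09)&(abs(Q[...,1])>0.018)&(Q[...,2]>0.085)&(Q[...,2]<0.125)
    if name!="wrist": m|=(d>0)&(Q[...,0]<-0.02)&(Q[...,0]>-0.236)&(abs(Q[...,1])<0.094)&(abs(Q[...,1])>0.075)&(Q[...,2]>0.085)&(Q[...,2]<0.13)
    s=Q[m]
    for it in range(4):
        c=np.polyfit(s[:,0],s[:,2],1); res=s[:,2]-np.polyval(c,s[:,0]); s=s[abs(res)<0.003]
    print(name,len(s),"slope angle",-np.arctan(c[0]).round(4),"z@-0.235",np.polyval(c,-0.235).round(4),"median z near front",np.median(s[s[:,0]<-.225][:,2]).round(4) if (s[:,0]<-.225).any() else None, res.std().round(4))
E
python3 lid.py a wrist scene
```

```text
clock: 20.73
tcp_pos: [0.5354, 0.0284, 0.1812]
orientation: [-0.45, -3.074, -0.008]
contact_force: [3.5, 1.0, -1.6]
grip_width: 0.028
[ 3.5  1.  -1.6] [ 0.469 -0.933  0.002] [0.5354 0.0284 0.1812] yaw 73.36
clock: 21.15
tcp_pos: [0.5375, 0.0277, 0.1848]
orientation: [-0.446, -3.051, -0.012]
contact_force: [5.3, 0.9, -3.3]
grip_width: 0.0277
[ 5.3  0.9 -3.3] [ 0.555 -1.391 -0.077] [0.5375 0.0277 0.1848] yaw 73.37
wrist 60124 slope angle 0.0503 z@-0.235 0.1042 median z near front 0.104 0.0006
scene 2227 slope angle 0.0516 z@-0.235 0.104 median z near front 0.1039 0.0011
```

View pics/awrist.png

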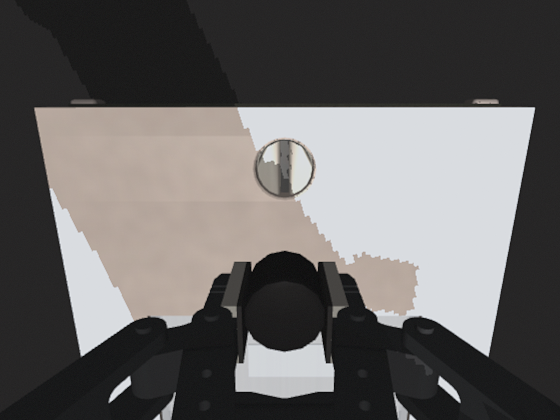

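```bash
python3 -m handwheel '[[[0.001,-0.0003,0.0013,0.0017,0.006,0,0],[0.001,-0.0003,0.0013,0.0017,0.006,0,0],[0.0008,-0.0002,0.0013,0.0017,0.006,0,0],[0.0006,-0.0002,0.001,0.0017,0.006,0,0],[0,0,0,0,0,0,0],[0,0,0,0,0,0,0],[0,0,0,0,0,0,0]]]'; python3 st.py
python3 lid.py b wrist scene top
```

```text
clock: 21.83
tcp_pos: [0.5403, 0.0269, 0.1892]
orientation: [-0.442, -3.025, -0.017]
contact_force: [3.4, 3.8, -4.4]
grip_width: 0.0283
[ 3.4  3.8 -4.4] [ 0.946 -1.175 -0.135] [0.5403 0.0269 0.1892] yaw 73.39
wrist 60539 slope angle 0.0778 z@-0.235 0.1107 median z near front 0.1103 0.0006
scene 2288 slope angle 0.0792 z@-0.235 0.1107 median z near front 0.1104 0.0012
top 1134 slope angle 0.0822 z@-0.235 0.1112 median z near front 0.1108 0.0015
```

View pics/bscene.png

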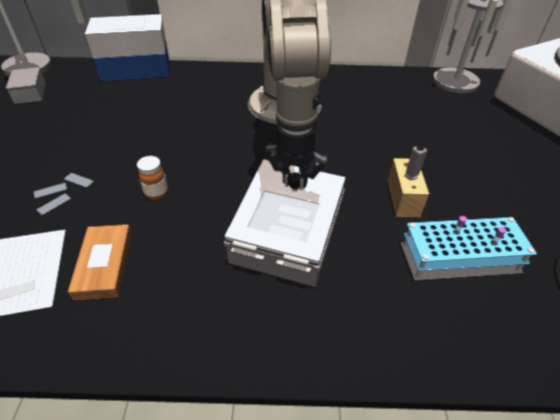

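The lid is at about 0.080 rad (19 to 20 mm), and the driver, rack, jar and box are where they were. I'll add a tiny nudge, then let it settle and check.

```bash
python3 -m handwheel '[[[0.0001,0,0.0003,0,0.001,0,0],[0,0,0,0,0,0,0],[0,0,0,0,0,0,0],[0,0,0,0,0,0,0],[0,0,0,0,0,0,0],[0,0,0,0,0,0,0],[0,0,0,0,0,0,0],[0,0,0,0,0,0,0],[0,0,0,0,0,0,0],[0,0,0,0,0,0,0]]]'; python3 st.py
python3 lid.py c wrist scene top; python3 -c "
from h import *
print(np.abs(r.get_obs()['qvel']).max()); print(r.hand_in())"
```

```text
clock: 22.82
tcp_pos: [0.5404, 0.0268, 0.1896]
orientation: [-0.442, -3.024, -0.017]
contact_force: [3.4, 4.2, -4.7]
grip_width: 0.0277
[ 3.4  4.2 -4.7] [ 1.008 -1.251 -0.158] [0.5404 0.0268 0.1896] yaw 73.38
wrist 60521 slope angle 0.08 z@-0.235 0.1112 median z near front 0.1108 0.0006
scene 2277 slope angle 0.0813 z@-0.235 0.1111 median z near front 0.1107 0.0011
top 1119 slope angle 0.0821 z@-0.235 0.1115 median z near front 0.1112 0.0015
0.0011316117437368198
the job is handed in; nothing more can be done
None
```

The job is done and handed in at about 23 s of the 61 s allowed. The arm is still holding the lid by its knob, about 20 mm open at the front edge.

- **Screw:** I turned it anticlockwise until the slot stopped moving while the turning moment rose to about 0.21 N m. Afterwards the slot ran front to back.
- **Screwdriver:** It is back in the middle hole. The handle top is at 0.1637 m, the same height as at the start.
- **Lid:** The gasket let go at about 12.6 N on the wrist reading, and the lid followed the arm without jumping.
- **Last checks on the opening:** The three cameras put the lid at 0.080, 0.081 and 0.082 rad, which is 19 to 20 mm. The front edge height gives about 0.083 rad. The arm was steady and the knob was gripped at 28 mm.
- **Other things:** Nothing touched the tube rack, jar or slide box, and they look unmoved in the scene picture. I judged that by eye and did not measure their positions.

No check failed. The cameras differ among themselves by about 0.002 rad, or 0.5 mm at the front edge.

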